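# Load the magnetic plate and switch it on with the push-to-turn selector

### The job

Lay the plain steel blank flat between the stops of the empty magnetic plate, setting it down rather than dropping it. Then switch that plate on: the selector knob is locked until it is pushed in, so do not force it: push it down, turn its pointer from the middle to the mark on the empty plate's side (never to the other side), and let go so that it springs fully out and locks there. Leave the finished part, the wrench and the jar where they are.

Things in the scene. Friction and masses are not known exactly. Their poses are not given: they have to be found in the camera images.
- blank_center (a point): Centre (half-way up) of the plain bright steel block to be loaded: 100 (x) by 50 (y) by 20 mm (z), 0.55 to 0.85 kg, flat on the bench at the start. x runs along its length, z up. Either end may lead.
- blank: The same block; origin at the centre of its underside.
- empty_plate: The empty magnetic plate: dark steel slab with brass pole lines, 130 (x) by 84 (y) by 20 mm, fixed to the bench left or right of the selector (varies), its x within 0.25 rad of world x. Origin at the centre of its underside. The blank lies with its length along x.
- empty_plate_seat (a point): Centre of that plate's flat top face, 20 mm above the bench. Steel stops 10 mm high leave a space of 108 (x) by 58 mm (y) round it, 4 mm more than the blank on each side: one stop across each end, and four short side stops near the corners (x from 38 to 54 mm either way), so the middle 76 mm of the long sides is free for fingers.
- loaded_plate: The other magnetic plate, the same in form, on the other side of the selector; origin at the centre of its underside. It already carries the finished part.
- finished: Finished steel part lying on the loaded plate: 100 by 50 by 12 mm slab with a round boss of 36 mm diameter on it, 32 mm high in all; origin at the centre of its underside. Not to be moved.
- selector_base: Fixed grey selector housing, 110 by 110 by 60 mm high, nearer the robot than the two plates and between them; origin at the centre of its underside. x points from the robot to the plates (yaw up to 0.3 rad), y left. Three raised black marks on top show the knob's positions: along x (middle, both off), 60 degrees left (left plate on), 60 degrees right (right plate on).
- selector_grip (a point): Point on the knob's vertical axis half-way up its black grip bar, 97 mm above the bench while the knob is out. The bar is 70 mm long (this point's x; white pointer line on the +x half), 18 mm wide (y), 80 to 114 mm above the bench, on a round skirt of 68 mm diameter, whose flat top is at 80 mm. Bar and skirt move down and turn together.
- selector (a joint): Turn of the knob, rad: 0 = middle, grows counter-clockwise from above (pointer to the left); positions -1.047 (right), 0, 1.047 (left), each with 0.1 rad of play. Out, it is locked (never force it); more than 6 mm in, it turns freely (0.04 N m friction) between stops at +/-1.137. Let go within 0.09 rad of a position it springs out and locks; between positions it stays part way in.
- selector_push (a joint): How far the knob is pushed in, in m: 0 = out, 0.010 = end stop. A spring pushes it out, with about 6 N at the start of the travel and 11 N at the end.
- wrench: Steel wrench, 160 mm long, lying on the bench; origin at the middle of its underside. Not to be disturbed.
- jar: Closed jar, 64 mm in diameter and 75 mm high, standing between and beyond the plates; origin at the centre of its underside. Not to be disturbed.
Not all that is in view belongs to the job. What is shaped like the empty_plate but purple is not meant.

How it is judged:
By the outcome, as a careful person would: the job done as asked, in the order asked, and still so for the second after the job is handed in, with the robot touching nothing.
It also fails if it takes over 59 s, if anything falls off the work surface, if the arm or the gripper's body presses on something with over 40 N, if the wrist force passes 120 N, or if a joint passes its speed limit or range.

### The arm

A 6-joint arm with a two-finger parallel gripper is mounted at the origin on the work surface. World frame = base frame: x ahead of the robot, y to its left, z up, the work surface at z = 0. Lengths are in mm, angles in degrees, forces in N, time in s.
With the tool pointing down it reaches from about 300 to 850 mm from the base axis. Payload 4.2 kg.
Tool frame: the origin (TCP) lies between the finger pads; the fingertips stand 19 mm ahead of it and the grasp point (between the pads) is the TCP (env.tips_ahead is the distance from the TCP to the fingertips, in mm); z points along the fingers, y is the direction in which the jaws open and shut (so a half turn about z gives the same grasp; the last joint's range is limited). The gripper opens to 91 mm and grips with 3 to 60 N. Pads are 32 mm wide; open, the fingers measure 118 mm over their backs; the gripper's body (76 mm by 178 mm) begins 60 mm behind the grasp point.
Start: joints at [-69.213, 18.312, 89.639, -0, 72.044, -1.146], TCP at [214.777, -533.397, 232.976] pointing down, gripper open.
Joint ranges: [-177.97, 177.97], [-48.28, 115.42], [12.27, 149.76], [-77.06, 257.06], [2.81, 150.46], [-146.56, 146.56]. Speed limits (degrees/s): [147.25, 147.25, 180, 180, 180, 180].

### API

Orientations are given as [roll, pitch, yaw] about the fixed x, y, z axes, in that order (R = Rz(yaw) Ry(pitch) Rx(roll)).
In Python, from workcell import telemetry, viewer, job_done, env gives the robot as it stands. The module is installed in compiled form; this text tells all that it offers.
- The arm moves only by the shell command python3 -m jog 'ROWS' [FORCE]. ROWS is JSON, a list of rows, each a list of 3 entries, a list of its own where there are three numbers: the shift along the tool's x, y, z in cm, then the turn about the tool's z in degrees, then the opening, from 0 (shut) to 1 (fully open). A call has 1 to 10 rows; each row shifts and turns the pose as measured when the row begins, along the tool's axes as they then stand; what a row does not reach is not made up. A row lasts 1/8 s, in which the tool goes at most 62.5 mm and 10.7 degrees, less where a joint would pass 70% of its speed; a pose out of reach is approached as far as the arm can. A call is refused whole if a number of a shift passes 6.25 or a number of a turn 10.7, either way. A call with a gripper value outside its range is refused whole. The fingers move at their own pace and stop on an object; FORCE is the grip in N (left out, the last holds). Time passes only in rows, so rows that do not move let the fingers close. It gives the time, the measured TCP pose, the force and the opening at its end, in the units of the state.
- telemetry.state(): the state, without advancing time (a new reading comes with each control period).
- viewer.grab_frame(name): name is "side" or "top" or "wrist"; returns a dict with "color" (400x640x3 uint8, red, green, blue), "K" (3x3 intrinsics, pixels), "k1" (the pictures are not rectified: a ray, as slopes to the right and down, at radius r is drawn at 1 + k1 r^2 times it, then the intrinsics apply), "rvec" (rotation vector, rad) and "tvec" (3), from world to camera coordinates, as OpenCV has them. Camera axes: x right, y down, z forward; pixel columns grow to the right and rows downward; lengths in mm; the calibration is good to about 2 mm. A picture is of the moment at which its call begins. There is no depth.
- job_done(): hands the job in, once; it reports no verdict.
The state is a dict: "time_s": time; "qpos": joint angles; "qvel": joint speeds; "effort": joint torques, N m; "ee_pos": TCP position; "ee_rot": TCP orientation; "force": force on the tool from outside, world axes, zero at the start; "torque": the same for the moment, N m; "gripper_width": finger opening in mm.
Only numpy, scipy, OpenCV 4.12 (cv2) and the standard library are available. Lean on these libraries where they do the work, as an engineer would, in place of code of your own. Each camera call takes 0.05 s, during which the arm holds its last target. There are 200 camera calls.

## Working session

There is one attempt and no reset: what is moved stays moved. The work goes in short steps, Python scripts to look and compute and a shell command to move; the robot and the scene stay as the last step left them, time stands still between calls to the robot, and variables do not carry over. Pictures are saved under pics/ and viewed, about 8 in all and at most 12, crops included, and the job is handed in when it is done.

```bash
mkdir -p pics; cat > h.py <<'E'
import numpy as np, cv2
from workcell import telemetry, viewer, job_done, env
def cam(n,save=None):
    f=viewer.grab_frame(n); 
    if save: cv2.imwrite(f'pics/{save}.png',f['color'][:,:,::-1]); np.savez(f'pics/{save}.npz',**f)
    return f
def ray(f,px):
    K=np.array(f['K']);d=np.array([float(f['k1']),0,0,0,0])
    p=np.array(px,float).reshape(-1,1,2)
    u=cv2.undistortPoints(p,K,d,).reshape(-1,2)
    R=cv2.Rodrigues(np.array(f['rvec'],float))[0];t=np.array(f['tvec'],float).reshape(3)
    return -R.T@t,(np.c_[u,np.ones(len(u))])@R
def at(f,px,z):
    c,r=ray(f,px); return c+r*((z-c[2])/r[:,2])[:,None]
def proj(f,P):
    return cv2.projectPoints(np.array(P,float).reshape(-1,1,3),np.array(f['rvec'],float),np.array(f['tvec'],float),np.array(f['K'],float),np.array([float(f['k1']),0,0,0,0]))[0].reshape(-1,2)
def load(s): return dict(np.load(f'pics/{s}.npz'))
E
python3 - <<'E'
from h import *
a=cam('top','t0');b=cam('side','s0')
print(ray(a,[320,200]),ray(b,[320,200]),a['k1'],a['K'],telemetry.state())
E
```

```text
(array([464.35449573, -16.33658166, 933.67466289]), array([[ 0.13683382, -0.0106034 , -0.99058922]])) (array([202.92669217, 660.00666108, 611.12236787]), array([[ 0.40330792, -0.73166628, -0.5497047 ]])) -0.09324146753752957 [[386.75089828   0.         317.08944788]
 [  0.         386.75089828 197.36869827]
 [  0.           0.           1.        ]] {'time_s': 0.1, 'qpos': array([-6.92158425e+01,  1.83470773e+01,  8.96981952e+01, -1.17927192e-03,
        7.20454946e+01, -1.14602312e+00]), 'qvel': array([-0.01254523, -0.10502915, -0.15923918,  0.00678671, -0.00693625,
        0.06028841]), 'effort': array([-2.39749204e-05, -4.13332987e+01, -2.32509917e+01,  7.28518981e-02,
        4.21673153e-02, -5.08384767e-05]), 'ee_pos': array([ 214.59319291, -533.00072652,  232.22164713]), 'ee_rot': array([-1.79909229e+02, -6.94349178e-04,  2.19305444e+01]), 'force': array([0.5050052 , 0.38773527, 0.04464432]), 'torque': array([-0.00845298, -0.02013006,  0.03481659]), 'gripper_width': 90.50589157875243}
```

View pics/t0.png

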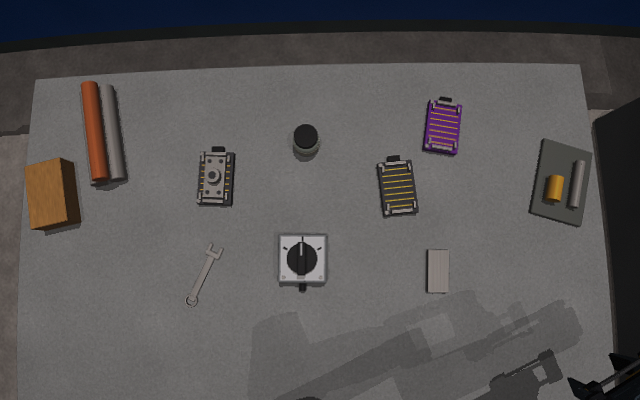

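View pics/s0.png

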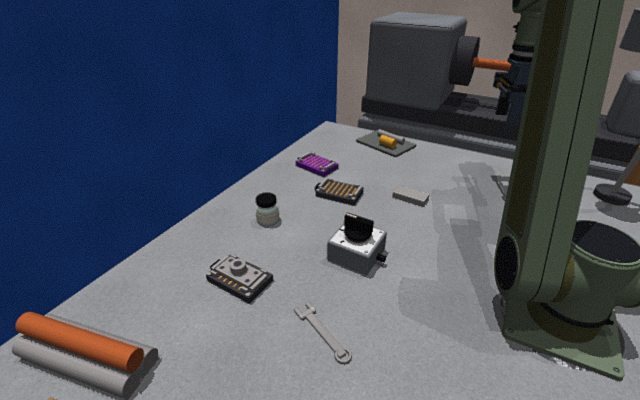

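The top view (world +x is up, +y is left) shows these objects:
- Blank candidates: bright block at (438,271), finished part with boss at (215,177), grey rod at (577,184), grey bar at (115,130). The block at (438,271) fits the description.
- Plate candidates: dark plate with brass lines at (397,187), purple plate at (442,126), loaded plate at (215,177). The plate at (397,187), on the right, fits the description.
- Selector at (302,258). The empty plate is on its right, so the knob goes to -60°.

One close crop to check this.

```bash
python3 - <<'E'
import cv2
a=cv2.imread('pics/t0.png')
cv2.imwrite('pics/c0.png',cv2.resize(a[150:300,270:460],None,fx=4,fy=4,interpolation=cv2.INTER_CUBIC))
E
```

```text
(no output)
```

View pics/c0.png

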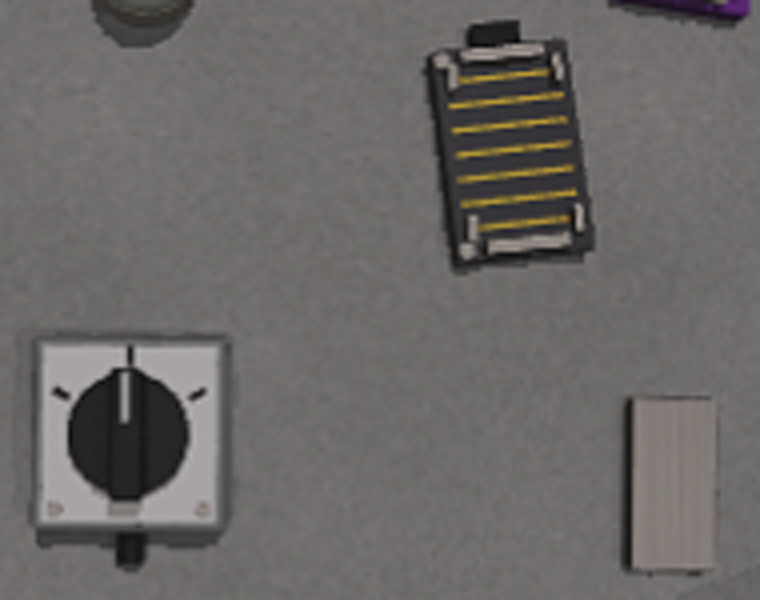

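```bash
python3 - <<'E'
from h import *
f=load('t0')
def q(n,P,z):
    P=np.array(P)/4+[269.6,149.6]
    X=at(f,P,z)[:,:2]; c=X.mean(0)
    print(n,X.round(1).tolist(),'c',c.round(1))
    if len(P)==4:
        v=(X[0]+X[1]-X[2]-X[3])/2; w=(X[0]+X[3]-X[1]-X[2])/2
        print(' len',np.hypot(*v),'yaw',np.degrees(np.arctan2(v[1],v[0])),'wid',np.hypot(*w),'yaw', np.degrees(np.arctan2(-w[0],w[1])))
q('blank',[(632,398),(715,398),(716,570),(632,570)],20)
q('plate',[(430,57),(567,40),(592,247),(455,268)],20)
q('stops',[(503,52),(529,243)],30)
q('sel',[(40,342),(222,342),(222,525),(40,525)],60)
q('bar',[(124,370),(124,500)],114)
q('skirt',[(68,436),(189,436)],80)
q('marks',[(130,355),(62,393),(197,393)],62)
E
```

```text
blank [[466.1, -276.9], [464.3, -326.9], [364.1, -320.9], [366.2, -270.9]] c [ 415.2 -298.9]
 len 100.22894087241161 yaw -3.392908104823715 wid 50.03839751227111 yaw -2.2893372399622334
plate [[675.0, -167.2], [683.5, -251.7], [556.5, -258.5], [546.4, -175.5]] c [ 615.3 -213.2]
 len 128.0410141890554 yaw 3.3898877229258466 wid 84.27356712425525 yaw 6.307579401300081
stops [[674.6, -209.7], [559.0, -218.4]] c [ 616.8 -214.1]
sel [[507.8, 67.7], [504.9, -34.8], [403.3, -31.7], [406.1, 69.5]] c [455.5  17.7]
 len 101.66429343587954 yaw -1.3881823692885984 wid 101.89940279261695 yaw -1.5737044875578514
bar [[489.1, 18.4], [421.4, 20.0]] c [455.3  19.2]
skirt [[455.1, 51.4], [453.2, -14.8]] c [454.1  18.3]
marks [[499.0, 17.1], [478.8, 55.7], [476.7, -19.9]] c [484.9  17.6]
```

```bash
cat >> h.py <<'E'
def go(x,y,z,yaw):
    "remaining shift in tool axes (cm) and turn about tool z (deg)"
    from scipy.spatial.transform import Rotation as Ro
    s=telemetry.state(); R=Ro.from_euler('xyz',s['ee_rot'],degrees=True)
    d=R.inv().apply(np.array([x,y,z])-s['ee_pos'])/10
    t=(s['ee_rot'][2]-yaw+90)%180-90
    print('t',round(s['time_s'],2),'pos',s['ee_pos'].round(1),'rot',s['ee_rot'].round(2),'F',s['force'].round(1),'w',round(s['gripper_width'],1),'| shift',d.round(2),'turn',round(t,2))
E
python3 -m jog '[[[0,0,0],8.3,1],[[0,0,0],8.3,1],[[0,0,0],8.3,1],[[0,0,0],0,1]]'; python3 -c "
from h import *
go(415,-299,150,-3)"
```

```text
time_s: 0.6
ee_pos: [214.2, -531.9, 230.1]
ee_rot: [-179.7, 0.1, -3.7]
force: [0.1, -0.1, -0.1]
gripper_width: 90.9
t 0.6 pos [ 214.2 -531.9  230.1] rot [-1.7968e+02  1.5000e-01 -3.6700e+00] F [ 0.1 -0.1 -0.1] w 90.9 | shift [ 18.57 -24.48   8.1 ] turn -0.67
```

```bash
python3 -m jog '[[[3.1,-4.1,1.3],0,1],[[3.1,-4.1,1.3],0,1],[[3.1,-4.1,1.3],0,1],[[3.1,-4.1,1.3],0,1],[[3.1,-4.1,1.3],0,1],[[3.1,-4.1,1.3],0,1],[[0,0,0],0,1],[[0,0,0],0,1]]'; python3 -c "
from h import *
go(415,-299,150,-3); cam('wrist','w1'); cam('top','t1')"
```

```text
time_s: 1.6
ee_pos: [419.2, -291.2, 149.3]
ee_rot: [-179.8, 0.2, -2.6]
force: [0.0, 0.1, 0.5]
gripper_width: 91.3
t 1.6 pos [ 419.2 -291.2  149.3] rot [-1.7976e+02  1.7000e-01 -2.6200e+00] F [0.  0.1 0.5] w 91.3 | shift [-0.38  0.8  -0.07] turn 0.38
```

View pics/w1.png

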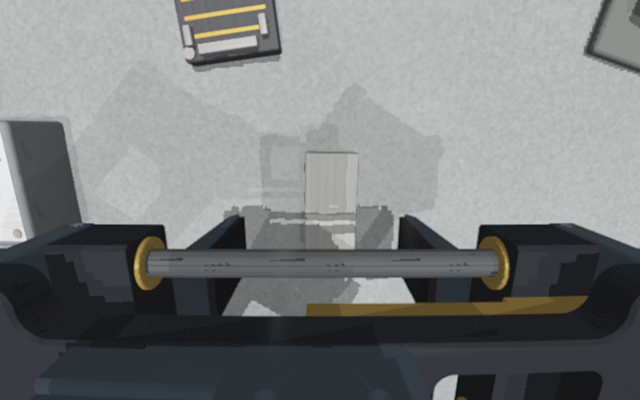

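The wrist view shows the blank's far edge at (305,153)–(357,153) between the open fingers, and the plate's near end at about (190,60)–(280,52).

```bash
python3 - <<'E'
from h import *
f=load('w1')
print(at(f,[(305,153),(357,153),(306,205),(357,208)],20).round(1))
print(at(f,[(198,48),(258,41)],30).round(1), at(f,[(191,63),(280,51)],20).round(1))
E
```

```text
[[ 463.7 -279.2   20. ]
 [ 461.5 -327.3   20. ]
 [ 413.9 -277.2   20. ]
 [ 408.7 -326.4   20. ]]
[[ 556.2 -195.1   30. ]
 [ 558.7 -246.1   30. ]] [[ 546.9 -183.6   20. ]
 [ 552.3 -262.6   20. ]]
```

```bash
python3 -m jog '[[[-0.5,0.9,2.5],0,1],[[0,0,3],0,1],[[0,0,3],0,1],[[0,0,2],0,1],[[0,0,0],0,1]]'; python3 -c "
from h import *
go(414,-300,22,-2.6)"
```

```text
time_s: 2.33
ee_pos: [411.0, -307.8, 44.4]
ee_rot: [180.0, -0.2, -3.2]
force: [0.8, 0.1, 0.5]
gripper_width: 91.1
t 2.33 pos [ 411.  -307.8   44.4] rot [ 1.7996e+02 -1.6000e-01 -3.2000e+00] F [0.8 0.1 0.5] w 91.1 | shift [ 0.25 -0.79  2.24] turn -0.6
```

```bash
python3 -m jog '[[[0.25,-0.8,0.5],-0.5,1],[[0,0,0.3],0,1],[[0,0,0],0,1],[[0,0,0],0,1]]'; python3 -c "
from h import *
go(414,-300,22,-2.6)"
```

```text
time_s: 2.82
ee_pos: [415.2, -301.5, 38.7]
ee_rot: [179.8, -0.4, -2.7]
force: [0.0, -0.4, 0.2]
gripper_width: 91.1
t 2.83 pos [ 415.2 -301.5   38.7] rot [179.77  -0.42  -2.74] F [ 0.  -0.4  0.2] w 91.1 | shift [-0.14 -0.15  1.67] turn -0.14
```

```bash
python3 -m jog '[[[-0.1,-0.1,0.6],0,1],[[0,0,0.6],0,1],[[0,0,0.4],0,1],[[0,0,0],0,1]]'; python3 -c "
from h import *
go(414,-300,22,-2.6)"
```

```text
time_s: 3.32
ee_pos: [414.3, -300.4, 21.7]
ee_rot: [179.8, -0.4, -2.7]
force: [-0.3, 0.4, 0.1]
gripper_width: 91.4
t 3.33 pos [ 414.3 -300.4   21.7] rot [179.77  -0.42  -2.72] F [-0.3  0.4  0.1] w 91.4 | shift [-0.04 -0.04 -0.03] turn -0.12
```

```bash
python3 -m jog '[[[0,0,0],0,0],[[0,0,0],0,0],[[0,0,0],0,0],[[0,0,0],0,0],[[0,0,0],0,0],[[0,0,0],0,0]]' 45; python3 -m jog '[[[0,0,-0.5],0,0],[[0,0,-1.5],0,0],[[0,0,-2],0,0],[[0,0,-2],0,0],[[0,0,-1],0,0],[[0,0,0],0,0],[[0,0,0],0,0]]'; python3 -c "
from h import *
go(616,-214,110,4.7)"
```

```text
time_s: 4.08
ee_pos: [414.4, -300.0, 21.9]
ee_rot: [179.8, -0.4, -2.8]
force: [0.2, -0.1, -0.3]
gripper_width: 50.0
time_s: 4.95
ee_pos: [411.4, -298.7, 93.7]
ee_rot: [179.9, -0.1, -2.7]
force: [-0.7, 0.3, -5.9]
gripper_width: 49.7
t 4.95 pos [ 411.4 -298.7   93.7] rot [ 1.7994e+02 -1.1000e-01 -2.7000e+00] F [-0.7  0.3 -5.9] w 49.7 | shift [20.04 -9.42 -1.6 ] turn -7.4
```

```bash
python3 -m jog '[[[2,-2,-0.8],-1.9,0],[[2.5,-2.3,-0.8],-1.9,0],[[2.5,-2.3,-0.8],-1.9,0],[[2,-1.5,0],-1.7,0],[[0,0,0],0,0],[[0,0,0],0,0],[[0,0,0],0,0]]'; python3 -c "
from h import *
cam('wrist','w2'); go(616,-214,110,4.7); f=load('w2')
cv2.imwrite('pics/w2c.png',cv2.resize(f['color'][:220,150:470,::-1],None,fx=2.5,fy=2.5,interpolation=cv2.INTER_CUBIC))"
```

```text
time_s: 5.82
ee_pos: [499.6, -214.3, 112.1]
ee_rot: [-179.7, 0.6, 4.8]
force: [0.3, -0.3, -7.4]
gripper_width: 49.8
t 5.88 pos [ 499.5 -214.3  112.1] rot [-179.71    0.57    4.81] F [-0.1 -0.6 -5.8] w 49.7 | shift [11.61  0.95  0.09] turn 0.11
```

View pics/w2c.png

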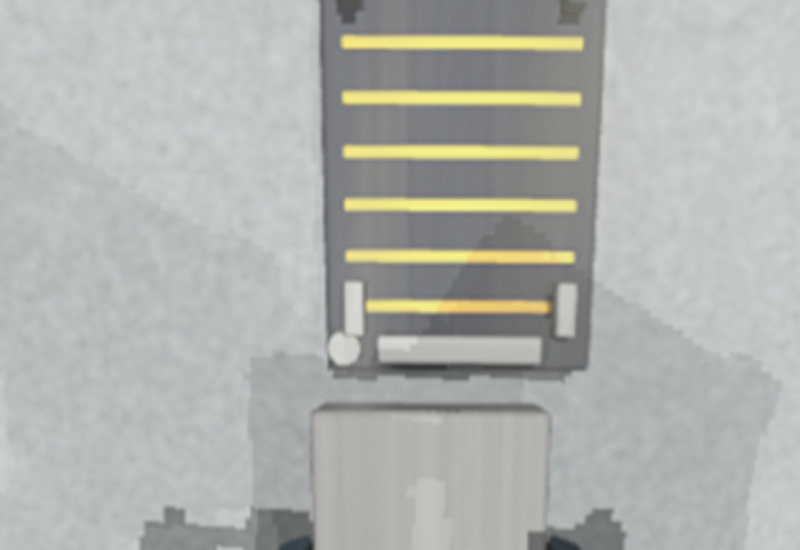

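```bash
python3 - <<'E'
from h import *
f=load('w2')
q=lambda P,z:at(f,np.array(P)/2.5+[149.7,-.3],z)[:,:2]
for P in [[(341,42),(583,44)],[(343,97),(581,99)],[(344,152),(579,153)],[(345,205),(577,206)],[(346,257),(575,258)],[(366,306),(551,307)]]:
    X=q(P,20); v=X[0]-X[1]; print(X.mean(0).round(1),np.hypot(*v).round(1),np.degrees(np.arctan2(-v[0],v[1])).round(2))
print('endstop inner',q([(378,337),(541,337)],30),'sidestops inner top',q([(363,310),(557,310)],30))
X=q([(313,408),(551,408)],110.2);v=X[0]-X[1]; print('blank lead',X,X.mean(0),np.hypot(*v),np.degrees(np.arctan2(-v[0],v[1])))
E
```

```text
[ 645.5 -212.8] 70.9 4.43
[ 630.6 -214.2] 70.7 4.42
[ 615.5 -215.4] 70.8 4.64
[ 600.4 -216.7] 70.9 4.63
[ 585.2 -217.9] 71.0 4.63
[ 570.4 -218.7] 58.1 4.57
endstop inner [[ 559.26048918 -194.81512827]
 [ 563.46734    -244.19411787]] sidestops inner top [[ 566.85064298 -189.75541448]
 [ 571.81732994 -248.06457954]]
blank lead [[ 546.82568826 -187.95634503]
 [ 550.94175743 -236.42216294]] [ 548.88372284 -212.18925398] 48.640287122175586 4.854325149642682
```

```bash
python3 -m jog '[[[3,0,0],0,0],[[4,-0.1,0],0,0],[[3,0,0],0.2,0],[[0,0,0],0,0],[[0,0,0],0,0]]'; python3 -c "
from h import *
go(615.9,-213.3,62,4.55)"
```

```text
time_s: 6.5
ee_pos: [597.8, -207.5, 109.6]
ee_rot: [-179.7, 0.8, 4.3]
force: [-0.1, 0.1, -6.4]
gripper_width: 49.7
t 6.5 pos [ 597.8 -207.5  109.6] rot [-179.65    0.83    4.28] F [-0.1  0.1 -6.4] w 49.7 | shift [1.83 0.74 4.73] turn -0.27
```

```bash
python3 -m jog '[[[1,0.4,1.2],-0.2,0],[[0.8,0.3,1.2],0,0],[[0,0,1.2],0,0],[[0,0,0.8],0,0],[[0,0,0],0,0],[[0,0,0],0,0]]'; python3 -c "
from h import *
go(615.9,-213.3,62,4.55)"
```

```text
time_s: 7.25
ee_pos: [613.9, -213.7, 61.0]
ee_rot: [-179.6, 1.0, 4.4]
force: [0.2, 1.4, -6.6]
gripper_width: 49.7
t 7.25 pos [ 613.9 -213.7   61. ] rot [-179.57    1.05    4.4 ] F [ 0.2  1.4 -6.6] w 49.7 | shift [ 0.2  -0.03 -0.11] turn -0.15
```

```bash
python3 -m jog '[[[0.2,0,0.3],-0.1,0],[[0,0,0],0,0],[[0,0,0],0,0]]'; python3 -c "
from h import *
cam('wrist','w3'); go(615.9,-213.3,42,4.55); f=load('w3')
cv2.imwrite('pics/w3c.png',cv2.resize(f['color'][80:260,200:440,::-1],None,fx=3,fy=3,interpolation=cv2.INTER_CUBIC))"
```

```text
time_s: 7.62
ee_pos: [616.5, -213.7, 58.9]
ee_rot: [-179.6, 0.9, 4.5]
force: [-0.5, -0.4, -5.7]
gripper_width: 49.4
t 7.67 pos [ 616.5 -213.7   58.9] rot [-179.62    0.93    4.51] F [-0.1 -0.3 -5.9] w 50.2 | shift [-0.03 -0.03  1.69] turn -0.04
```

View pics/w3c.png

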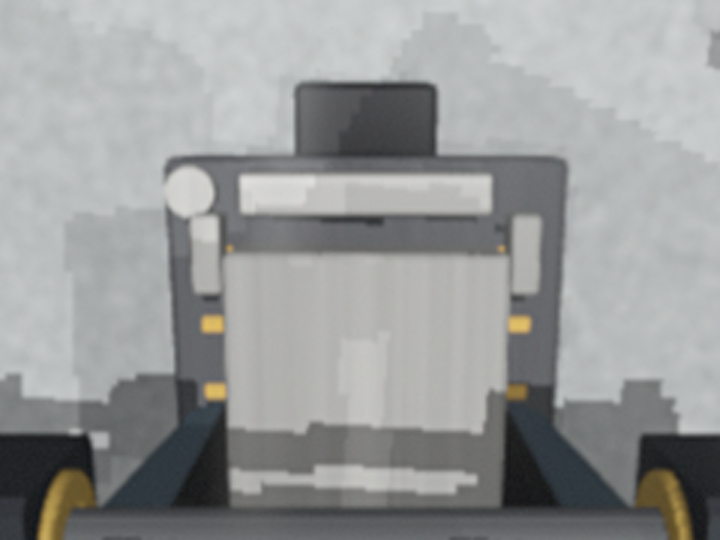

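The blank's leading edge is at (226–509, 254) in the crop. It sits centred between the side stops, whose inner faces are at 220 and 512. Next I check the gap along x and then lower.

```bash
python3 - <<'E'
from h import *
f=load('w3'); q=lambda P,z:at(f,np.array(P)/3+[199.7,79.7],z)[:,:2]
a=q([(226,254),(509,254)],57);b=q([(240,215),(492,215)],30);c=q([(220,270),(512,270)],30)
print(a,b,c); print(a.mean(0),b.mean(0),c.mean(0))
E
python3 -m jog '[[[0,0,0.4],0,0],[[0,0,0.4],0,0],[[0,0,0.3],0,0],[[0,0,0],0,0],[[0,0,0],0,0]]'; python3 -c "
from h import *
go(615.9,-213.3,42,4.55)"
```

```text
[[ 663.16989486 -187.75397371]
 [ 666.99881845 -235.75587404]] [[ 667.19994937 -186.18205555]
 [ 671.15492833 -235.92094984]] [[ 655.9169788  -182.65548188]
 [ 660.58884617 -241.16435173]]
[ 665.08435666 -211.75492388] [ 669.17743885 -211.05150269] [ 658.25291248 -211.9099168 ]
time_s: 8.3
ee_pos: [616.2, -213.5, 47.0]
ee_rot: [-179.6, 1.0, 4.5]
force: [-0.0, -0.2, -6.2]
gripper_width: 50.0
t 8.3 pos [ 616.2 -213.5   47. ] rot [-179.61    0.95    4.52] F [-0.  -0.2 -6.2] w 50.0 | shift [-0.02 -0.02  0.5 ] turn -0.03
```

```bash
python3 -m jog '[[[0,0,0.2],0,0],[[0,0,0.15],0,0],[[0,0,0],0,0],[[0,0,0],0,0]]'; python3 -c "
from h import *
go(615.9,-213.3,42,4.55)"
```

```text
time_s: 8.8
ee_pos: [616.3, -213.6, 43.5]
ee_rot: [-179.6, 0.9, 4.5]
force: [-0.1, -0.6, -6.2]
gripper_width: 49.9
t 8.8 pos [ 616.3 -213.6   43.5] rot [-179.62    0.92    4.51] F [-0.1 -0.6 -6.2] w 49.9 | shift [-0.03 -0.03  0.15] turn -0.04
```

```bash
python3 -m jog '[[[0,0,0.1],0,0],[[0,0,0],0,0],[[0,0,0],0,0]]'; python3 -m jog '[[[0,0,0.1],0,0],[[0,0,0],0,0],[[0,0,0],0,0]]';
```

```text
time_s: 9.18
ee_pos: [616.5, -213.6, 43.2]
ee_rot: [-179.6, 0.9, 4.5]
force: [-0.6, 0.3, -5.7]
gripper_width: 49.5
time_s: 9.55
ee_pos: [616.5, -213.7, 43.0]
ee_rot: [-179.7, 0.9, 4.5]
force: [-0.1, -0.0, -2.6]
gripper_width: 50.0
```

```bash
python3 -m jog '[[[0,0,0.1],0,0],[[0,0,0],0,0]]'; python3 -m jog '[[[0,0,0.1],0,0],[[0,0,0],0,0]]'
```

```text
time_s: 9.8
ee_pos: [616.5, -213.7, 43.0]
ee_rot: [-179.7, 0.8, 4.5]
force: [-2.4, 0.9, -2.3]
gripper_width: 49.6
time_s: 10.05
ee_pos: [616.4, -213.7, 42.9]
ee_rot: [-179.7, 0.8, 4.5]
force: [-1.6, 1.9, -1.6]
gripper_width: 49.4
```

```bash
python3 -m jog '[[[0,0,0.2],0,0],[[0,0,0],0,0]]';python3 -m jog '[[[0,0,0.3],0,0],[[0,0,0],0,0]]'
```

```text
time_s: 10.3
ee_pos: [616.3, -213.8, 42.2]
ee_rot: [-179.7, 0.8, 4.5]
force: [-2.5, 0.4, -2.1]
gripper_width: 49.5
time_s: 10.55
ee_pos: [616.4, -213.7, 42.2]
ee_rot: [-179.7, 0.7, 4.5]
force: [-1.2, 0.2, -5.0]
gripper_width: 49.6
```

```bash
python3 -m jog '[[[0,0,0.2],0,0],[[0,0,0],0,0]]' 15;python3 -m jog '[[[0,0,0],0,0],[[0,0,0],0,0]]' 5
```

```text
time_s: 10.8
ee_pos: [616.5, -213.8, 41.7]
ee_rot: [-179.7, 0.7, 4.5]
force: [-3.1, 0.2, -2.1]
gripper_width: 50.0
time_s: 11.05
ee_pos: [616.5, -213.8, 41.7]
ee_rot: [-179.7, 0.7, 4.5]
force: [-2.4, 1.6, 5.2]
gripper_width: 50.1
```

Supported by the plate (41.7 − 21.9 ≈ 20 mm). I open and rise.

```bash
python3 -m jog '[[[0,0,0],0,0.65],[[0,0,0],0,0.75],[[0,0,0],0,0.9],[[0,0,0],0,1],[[0,0,0],0,1],[[0,0,-1],0,1],[[0,0,-3],0,1],[[0,0,-5],0,1],[[0,0,-3],0,1],[[0,0,0],0,1]]' ; python3 -m jog '[[[-4,0,0],0,1],[[-5,0,-1],0,1],[[-4,0,0],0,1],[[0,0,0],0,1],[[0,0,0],0,1]]'; python3 -c "
from h import *
cam('wrist','w4'); go(455,18,170,-1.5); f=load('w4')
cv2.imwrite('pics/w4c.png',cv2.resize(f['color'][0:230,180:460,::-1],None,fx=2.5,fy=2.5,interpolation=cv2.INTER_CUBIC))"
```

```text
time_s: 12.3
ee_pos: [620.2, -215.0, 166.5]
ee_rot: [-179.9, 0.4, 4.5]
force: [-0.3, 0.2, -0.5]
gripper_width: 91.4
time_s: 12.92
ee_pos: [485.1, -224.1, 172.7]
ee_rot: [-179.7, 0.7, 4.6]
force: [-0.5, -0.8, 0.9]
gripper_width: 91.3
t 12.97 pos [ 485.  -224.   172.6] rot [-179.68    0.78    4.58] F [-0.1  0.2 -1.3] w 91.4 | shift [ -1.06 -24.36   0.41] turn 6.08
```

View pics/w4c.png

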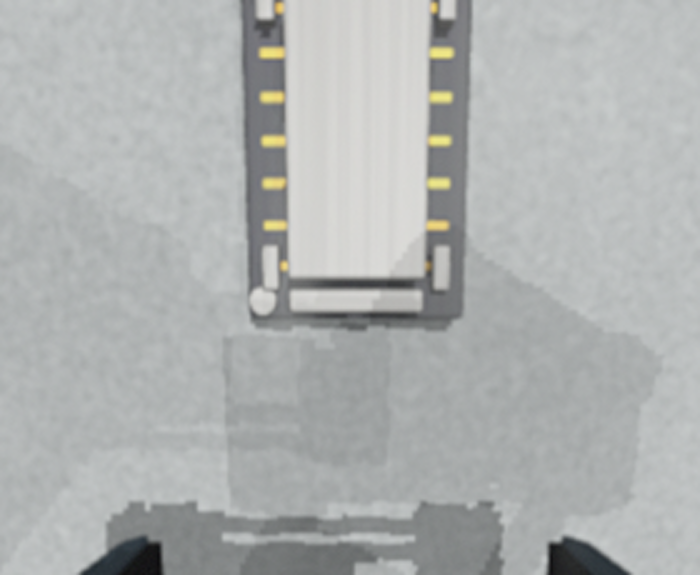

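The blank lies flat between the stops: near edge at (290–425, 277) in the crop, near stop at v 290–312, even side gaps. For the knob I turn the tool by 180° so joint 6 stays in range (it would reach about 153° otherwise).

```bash
python3 -m jog '[[[-0.3,-5,-0.3],0,1],[[-0.3,-6,0],0,1],[[-0.2,-6,0],0,1],[[-0.2,-5,0],0,1],[[0,0,0],-10.6,1],[[0,0,0],-10.6,1],[[0,0,0],-10.6,1],[[0,0,0],-10.6,1],[[0,0,0],-10.6,1],[[0,0,0],-10.6,1]]'; python3 -m jog '[[[0,0,0],-10.6,1],[[0,0,0],-10.6,1],[[0,0,0],-10.6,1],[[0,0,0],-10.6,1],[[0,0,0],-10.6,1],[[0,0,0],-10.6,1],[[0,0,0],-10.6,1],[[0,0,0],-10.6,1],[[0,0,0],-10.6,1],[[0,0,0],-5,1]]';python3 -m jog '[[[0,0,0],0,1],[[0,0,0],0,1]]'; python3 -c "
from h import *
go(455,18,170,178.5); print(telemetry.state()['qpos'])"
```

```text
time_s: 14.22
ee_pos: [467.7, 5.6, 172.8]
ee_rot: [-179.2, -0.1, 69.0]
force: [0.0, -0.2, -0.8]
gripper_width: 91.1
time_s: 15.48
ee_pos: [477.7, 11.0, 168.3]
ee_rot: [179.7, -0.9, 170.9]
force: [-0.6, -0.4, -0.2]
gripper_width: 91.2
time_s: 15.72
ee_pos: [478.9, 11.7, 167.6]
ee_rot: [179.7, -0.9, 170.9]
force: [0.0, 0.3, -0.3]
gripper_width: 91.1
t 15.72 pos [478.9  11.7 167.6] rot [179.74  -0.92 170.88] F [ 0.   0.3 -0.3] w 91.1 | shift [ 2.47  0.24 -0.2 ] turn -7.62
[ -0.23884777  13.30958205 106.96620499   0.4607882   60.59087457
 -81.35091797]
```

```bash
python3 -m jog '[[[1.2,0.1,0],-4,1],[[1.2,0.1,0.5],-3.5,1],[[0,0,0.5],0,1],[[0,0,0],0,1],[[0,0,0],0,1]]'; python3 -c "
from h import *
cam('wrist','w5'); go(455,18,103,178.5); f=load('w5')
cv2.imwrite('pics/w5c.png',cv2.resize(f['color'][60:290,180:460,::-1],None,fx=2.5,fy=2.5,interpolation=cv2.INTER_CUBIC))"
```

```text
time_s: 16.35
ee_pos: [457.0, 17.2, 157.5]
ee_rot: [179.6, -0.8, 178.3]
force: [-0.4, 0.6, -0.2]
gripper_width: 91.1
t 16.4 pos [457.   17.2 157.5] rot [179.61  -0.79 178.32] F [0.1 0.6 0.9] w 91.2 | shift [0.12 0.04 5.45] turn -0.18
```

View pics/w5c.png

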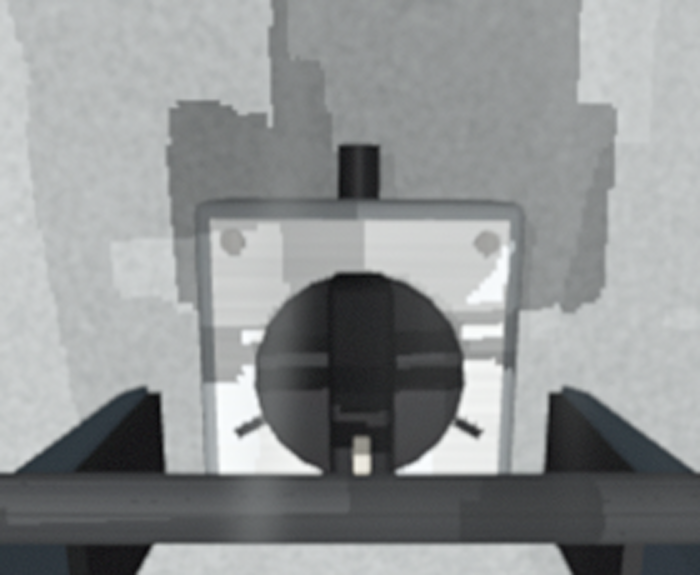

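The bar is centred at u≈361 between the fingers (161 and 549) and parallel to them. I compute the axis position and descend.

```bash
python3 - <<'E'
from h import *
f=load('w5'); q=lambda P,z:at(f,np.array(P)/2.5+[179.7,59.7],z)[:,:2].round(1)
print(q([(256,370),(465,370)],80).mean(0),q([(361,275),(361,440)],114),q([(361,272)],80))
E
python3 -m jog '[[[0.1,0,1.5],-0.1,1],[[0,0,1.5],0,1],[[0,0,1],0,1],[[0,0,0],0,1],[[0,0,0],0,1]]'; python3 -c "
from h import *
go(455,18,103,178.5)"
```

```text
[450.4  18.3] [[416.3  18.9]
 [461.8  17.7]] [[419.4  19.3]]
time_s: 17.02
ee_pos: [457.8, 17.3, 117.5]
ee_rot: [179.6, -0.6, 178.3]
force: [-0.7, -0.3, 0.8]
gripper_width: 91.3
t 17.02 pos [457.8  17.3 117.5] rot [179.61  -0.57 178.31] F [-0.7 -0.3  0.8] w 91.3 | shift [0.27 0.05 1.45] turn -0.19
```

```bash
python3 -m jog '[[[0.3,0,0.5],-0.1,1],[[0.1,0.05,0.5],0,1],[[0,0,0.3],0,1],[[0,0,0],0,1],[[0,0,0],0,1]]'; python3 -c "
from h import *
go(454,18.2,103,178.5)"
```

```text
time_s: 17.65
ee_pos: [454.0, 18.1, 104.5]
ee_rot: [179.6, -0.5, 178.4]
force: [-0.2, 0.9, -0.0]
gripper_width: 91.1
t 17.65 pos [454.   18.1 104.5] rot [179.6   -0.47 178.41] F [-0.2  0.9 -0. ] w 91.1 | shift [-0.    0.01  0.15] turn -0.09
```

```bash
python3 -m jog '[[[0,0,0.15],0,0],[[0,0,0],0,0],[[0,0,0],0,0],[[0,0,0],0,0],[[0,0,0],0,0],[[0,0,0],0,0],[[0,0,0],0,0]]' 35; python3 -m jog '[[[0,0,0.3],0,0],[[0,0,0],0,0]]'; python3 -m jog '[[[0,0,0.3],0,0],[[0,0,0],0,0]]'
```

```text
time_s: 18.52
ee_pos: [454.3, 18.1, 103.2]
ee_rot: [179.6, -0.4, 178.4]
force: [0.3, -0.1, -0.7]
gripper_width: 24.4
time_s: 18.77
ee_pos: [454.7, 19.2, 101.1]
ee_rot: [179.5, -0.4, 178.4]
force: [-1.5, -1.5, 6.0]
gripper_width: 17.8
time_s: 19.02
ee_pos: [454.6, 19.2, 99.4]
ee_rot: [179.5, -0.3, 178.4]
force: [-1.9, 0.2, 6.3]
gripper_width: 18.0
```

```bash
python3 -m jog '[[[0,0,0.5],0,0],[[0,0,0.5],0,0],[[0,0,0],0,0]]'; python3 -m jog '[[[0,0,0.4],0,0],[[0,0,0],0,0]]'
```

```text
time_s: 19.4
ee_pos: [454.6, 19.2, 93.1]
ee_rot: [179.5, -0.3, 178.4]
force: [-2.6, 0.7, 9.4]
gripper_width: 17.7
time_s: 19.65
ee_pos: [454.6, 19.2, 93.4]
ee_rot: [179.5, -0.2, 178.4]
force: [-2.8, 0.2, 10.4]
gripper_width: 17.7
```

```bash
python3 -m jog '[[[0,0,0.2],6,0],[[0,0,0.2],6,0],[[0,0,0.2],0,0]]'; python3 -c "
from h import *
s=telemetry.state();print(s['force'],s['torque'])"
```

```text
time_s: 20.02
ee_pos: [454.6, 19.0, 92.0]
ee_rot: [179.6, -0.2, 166.1]
force: [-6.2, 0.4, 22.3]
gripper_width: 17.8
[-6.1531056   0.39781699 22.27598692] [-0.01642457  1.11806142 -0.01150914]
```

```bash
python3 -m jog '[[[0,0,0],8,0],[[0,0,0.05],8,0],[[0,0,0.1],8,0],[[0,0,0.1],0,0]]'; python3 -c "
from h import *
s=telemetry.state();print(s['force'],s['torque'])"
```

```text
time_s: 20.52
ee_pos: [454.3, 18.7, 94.1]
ee_rot: [179.7, -0.3, 141.4]
force: [-2.2, 0.1, 10.6]
gripper_width: 17.8
[-2.16740649  0.05522777 10.63090088] [ 0.07468494  0.4021249  -0.0145784 ]
```

```bash
python3 -m jog '[[[0,0,0.15],8,0],[[0,0,0.15],8,0],[[0,0,0.15],6,0],[[0,0,0.1],0,0]]'; python3 -c "
from h import *
s=telemetry.state();print(s['force'],s['torque']);go(454,18,94,118.5)"
```

```text
time_s: 21.02
ee_pos: [454.0, 18.5, 92.7]
ee_rot: [179.9, -0.3, 118.7]
force: [-2.4, -0.3, 12.2]
gripper_width: 17.5
[-2.41695896 -0.2536862  12.23313842] [0.03926565 0.46893532 0.01021286]
t 21.02 pos [454.   18.5  92.7] rot [179.86  -0.29 118.67] F [-2.4 -0.3 12.2] w 17.5 | shift [-0.04 -0.02 -0.13] turn 0.17
```

```bash
python3 -m jog '[[[0,0,-0.4],0,0],[[0,0,-0.3],0,0],[[0,0,0],0,0]]'; python3 -m jog '[[[0,0,-0.2],0,0],[[0,0,0],0,0]]'
```

```text
time_s: 21.4
ee_pos: [454.0, 18.5, 102.2]
ee_rot: [179.8, -0.3, 118.6]
force: [-2.0, 0.4, 4.2]
gripper_width: 18.0
time_s: 21.65
ee_pos: [454.0, 18.5, 102.2]
ee_rot: [179.8, -0.3, 118.6]
force: [-0.3, -0.3, 5.0]
gripper_width: 18.3
```

```bash
python3 -m jog '[[[0,0,0],0,0.4],[[0,0,0],0,0.6],[[0,0,0],0,0.8],[[0,0,0],0,1],[[0,0,0],0,1],[[0,0,-3],0,1],[[0,0,-5],0,1],[[0,0,-4],0,1],[[0,0,0],0,1]]'; python3 -m jog '[[[-3,-4,0],0,1],[[-4,-4,0],0,1],[[-4,-5,0],0,1],[[-3,-3,0],0,1],[[0,0,0],0,1],[[0,0,0],0,1],[[0,0,0],0,1]]'; python3 - <<'E'
from h import *
f=cam('top','t6');g=cam('side','s6')
a=f['color'][150:300,270:460,::-1];b=g['color'][160:300,290:420,::-1]
cv2.imwrite('pics/c6.png',np.hstack([cv2.resize(a,(570,450),interpolation=2),cv2.resize(b,(230,248),interpolation=2)[:450] if 0 else cv2.copyMakeBorder(cv2.resize(b,(230,248),interpolation=2),0,202,0,0,0)]))
cv2.imwrite('pics/c6.png',np.hstack([cv2.resize(a,(456,360),interpolation=2),cv2.resize(b,(334,360),interpolation=2)]))
d=cv2.absdiff(f['color'],load('t0')['color']).max(2)
for n,(x,y) in dict(finished=(215,177),wrench=(204,275),jar=(305,140)).items(): print(n,d[y-35:y+35,x-25:x+25].mean())
E
```

```text
time_s: 22.78
ee_pos: [453.5, 17.7, 225.9]
ee_rot: [179.9, -0.3, 118.7]
force: [-0.0, -0.2, -0.6]
gripper_width: 90.8
time_s: 23.65
ee_pos: [377.0, -182.1, 218.5]
ee_rot: [-179.8, -0.8, 118.9]
force: [0.4, 0.2, 0.2]
gripper_width: 91.3
finished 7.282571428571429
wrench 8.366
jar 7.441428571428571
```

View pics/c6.png

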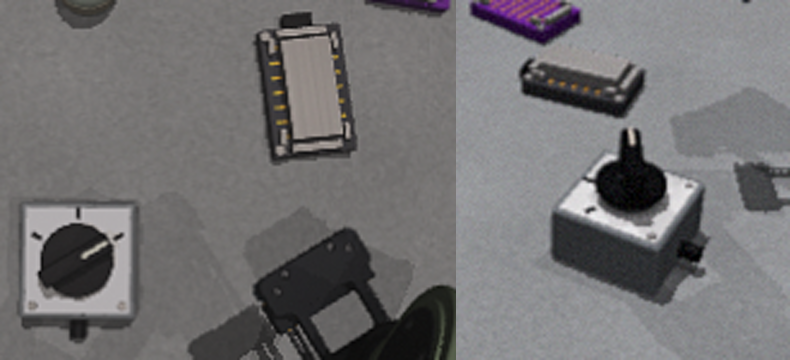

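Pointer is at the right mark and the blank lies between the stops. One numeric check that the knob is fully out, and on its angle.

```bash
python3 - <<'E'
from h import *
g=load('s6');f=load('t6')
a=np.radians(-61.4);c=np.array([454,18.4]);u=np.array([np.cos(a),np.sin(a)])
for z in (114,107): print('side bar-top ends pred',z,[ (proj(g,[*(c+s*35*u),z])[0]).round(1).tolist() for s in(-1,1)])
gr=g['color'].min(2); print('bar-top rows: darkest run cols 350-366')
for x in range(350,368,2): print(x,(gr[200:222,x]).tolist())
P=np.array([(82,256),(108,240)])/2.4+[269.7,149.7]
X=at(f,P,114)[:,:2];v=X[1]-X[0];print('pointer yaw',np.degrees(np.arctan2(v[1],v[0])))
E
```

```text
side bar-top ends pred 114 [[359.9, 226.3], [357.4, 208.5]]
side bar-top ends pred 107 [[359.7, 228.7], [357.2, 210.9]]
bar-top rows: darkest run cols 350-366
350 [28, 17, 26, 19, 45, 120, 149, 143, 143, 139, 143, 142, 146, 144, 145, 146, 146, 142, 135, 142, 193, 209]
352 [32, 19, 19, 25, 21, 50, 128, 148, 148, 145, 146, 151, 148, 147, 143, 154, 147, 146, 144, 132, 150, 153]
354 [29, 19, 20, 20, 30, 53, 135, 153, 150, 148, 111, 71, 54, 51, 40, 36, 38, 32, 23, 21, 14, 21]
356 [13, 25, 46, 67, 80, 116, 147, 145, 146, 130, 68, 30, 21, 21, 14, 16, 10, 4, 21, 10, 11, 10]
358 [68, 78, 119, 145, 150, 149, 142, 147, 148, 163, 145, 160, 180, 189, 183, 177, 96, 24, 17, 11, 16, 10]
360 [144, 147, 146, 147, 143, 147, 140, 146, 142, 138, 65, 14, 14, 9, 27, 29, 14, 7, 1, 14, 4, 4]
362 [150, 147, 144, 144, 145, 143, 141, 140, 144, 146, 142, 133, 127, 124, 126, 128, 98, 69, 62, 62, 53, 32]
364 [139, 142, 142, 143, 145, 137, 146, 143, 145, 143, 144, 143, 147, 139, 146, 146, 144, 145, 143, 143, 148, 148]
366 [138, 143, 143, 141, 140, 145, 141, 149, 140, 143, 142, 144, 141, 144, 142, 146, 145, 143, 139, 140, 144, 143]
pointer yaw -60.13696575514072
```

```bash
python3 - <<'E'
from h import *
def tmpl(f,yaw,z):
    a=np.radians(yaw);u=np.array([np.cos(a),np.sin(a)]);w=np.array([-u[1],u[0]]);c=np.array([454,18.4])
    box=[[*(c+s*35*u+t*9*w),h] for s in(-1,1) for t in(-1,1) for h in (z,z-34)]
    k=np.linspace(0,2*np.pi,60); sk=[[*(c+34*np.array([np.cos(x),np.sin(x)])),h] for x in k for h in(z-34,z-48)]
    m=np.zeros((1600,2560),np.uint8)
    for P in(box,sk):
        q=proj(f,P)*4+1.5; cv2.fillConvexPoly(m,cv2.convexHull(q.astype(np.int32)),255)
    return cv2.resize(m,(640,400),interpolation=cv2.INTER_AREA)/255.
for n,y in(('s0',-1.3),('s6',-60.6)):
    f=load(n);im=cv2.cvtColor(f['color'],6+1).astype(float)
    best=[]
    for z in np.arange(104,120,1.):
        m=tmpl(f,y,z)
        for dx in(-2,-1,0,1,2):
            mm=np.roll(m,dx,1)[190:245,320:400];I=im[190:245,320:400]
            # restrict to top part, bar & upper skirt
            best.append((np.corrcoef(mm[:48].ravel(),I[:48].ravel())[0,1],z,dx))
    print(n,sorted(best)[:4])
E
```

```text
s0 [(np.float64(-0.7117899936640707), np.float64(110.0), 0), (np.float64(-0.711236279805942), np.float64(109.0), 0), (np.float64(-0.7093855638753642), np.float64(111.0), 0), (np.float64(-0.7073213991344222), np.float64(112.0), 0)]
s6 [(np.float64(-0.6654049234572097), np.float64(108.0), 0), (np.float64(-0.6648145119190828), np.float64(109.0), 0), (np.float64(-0.6641581918590186), np.float64(107.0), 0), (np.float64(-0.6619978195862142), np.float64(106.0), 0)]
```

```bash
python3 - <<'E'
from h import *
A,B=[cv2.cvtColor(load(n)['color'],7).astype(int) for n in('s0','s6')]
for x in range(342,376,3):
    print(x,'s0',A[222:246,x].tolist());print('    s6',B[222:246,x].tolist())
E
```

```text
342 s0 [154, 152, 137, 136, 179, 224, 232, 134, 50, 196, 220, 218, 217, 213, 212, 218, 225, 226, 155, 60, 171, 228, 230, 178]
    s6 [144, 139, 127, 119, 153, 197, 215, 124, 55, 199, 234, 223, 216, 208, 206, 211, 213, 220, 153, 54, 168, 222, 223, 172]
345 s0 [1, 5, 7, 16, 34, 41, 24, 15, 17, 14, 10, 36, 40, 92, 122, 93, 115, 144, 202, 209, 221, 230, 231, 233]
    s6 [142, 184, 204, 170, 97, 44, 22, 14, 11, 7, 13, 16, 26, 97, 117, 118, 117, 138, 195, 205, 222, 229, 224, 226]
348 s0 [5, 3, 7, 1, 8, 0, 1, 15, 17, 16, 24, 18, 17, 16, 6, 5, 27, 60, 68, 86, 147, 208, 221, 232]
    s6 [209, 131, 34, 5, 10, 14, 26, 4, 19, 17, 16, 8, 22, 12, 8, 8, 32, 55, 72, 85, 144, 200, 217, 228]
351 s0 [13, 6, 0, 8, 3, 10, 10, 11, 14, 12, 19, 11, 21, 20, 15, 15, 0, 16, 22, 62, 75, 119, 202, 232]
    s6 [122, 23, 16, 9, 16, 4, 9, 18, 15, 17, 26, 17, 13, 19, 12, 11, 10, 9, 24, 58, 72, 110, 194, 213]
354 s0 [5, 4, 3, 9, 1, 5, 13, 1, 2, 21, 19, 15, 17, 21, 12, 21, 16, 6, 5, 26, 62, 78, 116, 207]
    s6 [14, 7, 0, 8, 5, 10, 30, 20, 4, 4, 10, 17, 21, 13, 9, 17, 11, 7, 13, 21, 62, 77, 110, 194]
357 s0 [6, 6, 0, 
[... 773 characters left out ...]
 16, 12, 6, 10, 10, 8, 7, 4, 11, 10, 0, 5, 0, 13, 31, 65, 76, 94, 127, 128, 163, 216, 228]
    s6 [143, 149, 140, 90, 39, 11, 5, 13, 17, 16, 16, 9, 14, 17, 3, 28, 66, 73, 100, 97, 120, 186, 207, 203]
372 s0 [10, 5, 17, 17, 17, 18, 43, 60, 61, 76, 184, 217, 209, 154, 127, 127, 135, 128, 131, 131, 130, 134, 167, 222]
    s6 [149, 152, 148, 144, 126, 173, 194, 183, 185, 183, 188, 187, 194, 155, 123, 127, 125, 121, 167, 183, 204, 207, 209, 207]
375 s0 [153, 155, 151, 153, 148, 137, 191, 226, 231, 220, 222, 219, 217, 221, 223, 227, 229, 233, 216, 169, 189, 195, 164, 146]
    s6 [143, 144, 147, 148, 131, 119, 169, 199, 203, 203, 209, 213, 216, 214, 219, 219, 225, 222, 224, 227, 217, 186, 147, 126]
```

The skirt's lower edge lies on the same rows before and after (348–369, all identical to under 0.2 px, about 0.5 mm), so the knob is fully out. Handing in.

```bash
python3 -c "
from h import *
print(job_done(), telemetry.state()['time_s'])"
```

```text
the job is handed in; nothing more can be done
the job is handed in; nothing more can be done
```

I set the plain blank down flat between the stops of the empty plate, which is on the right. I then gripped the knob, pushed it in about 9 mm, turned it 60° to the right mark and let it spring out. The job was handed in at about 24 s, with the gripper open and well clear of everything.

**Blank:** the wrist view after release shows it between the stops with even side gaps. Before the last few millimetres of lowering, the gap to the far end stop measured 4.1 mm, against 4 mm expected.

**Knob angle:** the pointer reads about −60° in the world frame. That is about −59° relative to the housing, within the play.

**Knob out:** the skirt's lower edge is on the same pixel rows in the side view as at the start. A rougher template fit gave 1–2 mm lower than at the start, which I took as noise.

**Finished part, wrench and jar:** I checked these only by comparing overview pictures from before and after. The small differences suggest they did not move.

**Forces:** the highest reading was about 22 N at the wrist, when the knob met its end stop.

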